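# Open the orange recipe book

### The arm

A 6-joint arm with a two-finger parallel gripper is mounted at the origin on the work surface; the furniture and walls round the work are solid. World frame = base frame: x ahead of the robot, y to its left, z up, the work surface at z = 0. Lengths are in mm, angles in rad, forces in N, time in s.
With the tool pointing down it reaches from about 325 to 775 mm from the base axis. Payload 9.3 kg.
Tool frame: the origin (TCP) lies between the finger pads; the fingertips stand 8 mm ahead of it and the grasp point (between the pads) lies 11 mm behind it; z points along the fingers, x is the direction in which the jaws open and shut, and the axes are right-handed (so a half turn about z gives the same grasp; the last joint's range is limited). The gripper opens to 85 mm and grips with 20 to 120 N. Pads are 22 mm wide; open, the fingers measure 114 mm over their backs; the gripper's body (76 mm by 85 mm) begins 54 mm behind the grasp point. The pads swing forward as they close: fully open they stand 13 mm farther back than shut.
Start: joints at [-1.388, 0.259, 0.021, 1.334, 0, 1.418], TCP at [181.232, -519.28, 239.279] pointing down, gripper open.
Joint ranges: [-3.04, 3.04], [-0.91, 1.82], [-1.04, 1.36], [-1.92, 1.95], [-1.52, 1.45], [-3.14, 3.14]. Speed limits (rad/s): [2.22, 2.22, 2.79, 3.14, 3.14, 3.14].

### API

Orientations are given as a rotation vector (axis times angle).
In Python, from bench import sense, read_camera, camera_params, job_done gives the robot as it stands. The module is installed in compiled form; this text tells all that it offers.
- The arm moves only by the tool step_arm, never from a script. Its argument "increments" is a list of rows, each an object with "jaw": the finger opening in cm, from 0 to 8.54; "offset": the shift along the tool's x, y, z in cm, a list of three; "dr": the turn, a rotation vector about the tool's x, y, z in degrees, a list of three. In form: [{"jaw": jaw, "offset": [x, y, z], "dr": [wx, wy, wz]}, ...]. A call has 1 to 12 rows; each row is the pose to reach, as a shift and turn from the pose commanded when the call began, along the tool's axes at that moment; what a row does not reach only later rows make up. A row lasts 1/10 s, in which the tool goes at most 50 mm and 8.59 degrees, less where a joint would pass 70% of its speed; a pose out of reach is approached as far as the arm can. A call with a gripper value outside its range is refused whole. The fingers move at their own pace and stop on an object; "newtons" is the grip in N (left out, the last holds). Time passes only in rows, so rows that repeat a pose let the fingers close. It gives the time, the measured TCP pose, the force and the opening at its end, in the units of the state.
- sense(): the state, without advancing time (a new reading comes with each control period).
- read_camera(name): name is "side" or "top"; returns the picture (400x640x3 uint8, red, green, blue); there is no depth.
- camera_params(name): a dict with "intrinsics" (3x3 intrinsics, pixels), "world_from_camera" (4x4, takes a point from camera to world coordinates). Camera axes: x right, y up, looking along -z (the intrinsics and any distortion apply to the point x, -y, -z); pixel columns grow to the right and rows downward; lengths in mm; the calibration is good to about 2 mm. A picture is of the moment at which its call begins. camera_params takes no time and is no camera call.
- job_done(): hands the job in, once; it reports no verdict.
The state is a dict: "clock": time; "qpos": joint angles; "joint_vel": joint speeds; "tau": joint torques, N m; "ee_pos": TCP position; "orientation": TCP orientation; "ft_force": force on the tool from outside, world axes, zero at the start; "wrist_torque": the same for the moment, N m; "opening": opening from 0.0 (shut) to 1.0 (fully open).
Only numpy, scipy, OpenCV 4.12 (cv2) and the standard library are available. Lean on these libraries where they do the work, as an engineer would, in place of code of your own. Each camera call takes 0.05 s, during which the arm holds its last target.

### The job

Open the orange recipe book for cooking: with your fingertips push its stiff orange cover leaf up from its free edge, over the ring spine, and press it down until it lies flat on the far board. Do not pinch the leaf, fling it over, or lift its stand or shove it out of place, and leave the blue book and everything else as they are.

Things in the scene. Friction and masses are not known exactly. Their poses are not given: they have to be found in the camera images.
- orange_leaf (a joint): hinge angle of the orange cover leaf, rad: 0 = lying flat on the near board (the half of its stand towards the robot), 1.57 = standing straight up, 3.14 = lying flat on the far board, where a stop ends its travel. It starts ajar at 0.4 to 0.75. The hinge is stiff (0.16 N m of friction, about 2 N at the free edge): the leaf stays at whatever angle it is left.
- orange_leaf_edge (a point): middle of the free edge of the orange leaf (moves with it). The leaf is a rigid orange panel 6 mm thick, 100 mm wide along the spine, reaching from 12 mm to 95 mm from the hinge line; its outer face has a white plate with an orange disc, its inner face (the underside at the start) is paper with grey lines. The free edge overhangs the near board by 19 mm. The point's x axis points from the free edge to the hinge line, y along the spine, z out of the outer face.
- orange_book_spine (a point): middle of the orange leaf's hinge line, 40 mm above the table. Axes of the stand: x horizontal from the near board to the far board (away from the robot within 0.4 rad), y along the spine, z up.
- orange_book: stand of the orange leaf, loose, 1 kg; origin on the table under the middle of the spine, axes as orange_book_spine. Two wooden boards with paper pages, 152 mm (x) by 100 mm (y) in all, tops 36 mm above the table, on feet 23 mm high. A wall rises at x = 0.68 m, with a picture (from x = 0.645, above z = 0.31): keep arm and wrist off it, by pressing near the spine or with fingers leaning forward
- blue_leaf (a joint): hinge angle of the blue leaf of the second, otherwise identical stand, same meaning; starts ajar at 0.4 to 0.75 and is to stay so
- blue_leaf_edge (a point): middle of the free edge of the blue leaf (same size as the orange one)
- blue_book_spine (a point): middle of the blue leaf's hinge line, 40 mm above the table, axes as for orange_book_spine. The two stands stand side by side; which one is left and which right changes
- blue_book: the wooden stand that carries the blue leaf; origin on the table under the middle of the spine
- canister: ribbed off-white canister with a wooden lid, 102 mm across, 140 mm high, at the left side; origin at the centre of its underside; bystander
- mug: white mug, 86 mm across, 92 mm high, 118 mm over the handle, at the left side; origin at its underside; bystander
- flask: tall black marbled drinking bottle, 74 mm across, 288 mm high, at the right side; origin at the centre of its underside; bystander
- pill_bottle: small amber bottle with a white cap, 40 mm across, 72 mm high, at the right side; origin at the centre of its underside; bystander
- lip_balm: slim upright tube, 17 mm across, 68 mm high, between the far halves of the two stands; origin at the centre of its underside; bystander

How it is judged:
By the outcome, as a careful person would: the job done as asked, in the order asked, and still so for the second after the job is handed in, with the robot touching nothing.
It also fails if it takes over 38 s, if anything falls off the work surface, if the arm or the gripper's body presses on something with over 40 N, if the wrist force passes 120 N, or if a joint passes its speed limit or range.

## Working session

There is one attempt and no reset: what is moved stays moved. The work goes in short steps, Python scripts to look and compute and a tool call to move; the robot and the scene stay as the last step left them, time stands still between calls to the robot, and variables do not carry over. Pictures are saved under pics/ and viewed, and the job is handed in when it is done.

Besides the shell and the picture viewer there is one more tool, called after "Call:" as name(argument=value, ...) on one line, values as JSON. step_arm: Moves the arm, as the interface text tells. Its arguments: {"type":"object","properties":{"increments":{"type":"array","items":{"type":"object","properties":{"jaw":{"type":"number"},"offset":{"type":"array","items":{"type":"number"}},"dr":{"type":"array","items":{"type":"number"}}}}},"newtons":{"type":"number"}},"required":["increments"]}

```bash
ls; mkdir -p pics; python3 - <<'E'
from bench import *
import cv2
for n in ("side","top"):
    im=read_camera(n); cv2.imwrite(f"pics/{n}0.png",im[:,:,::-1]); p=camera_params(n); print(n,p)
print(sense())
E
```

```text
pics
side {'intrinsics': array([[471.66054297,   0.        , 324.019121  ],
       [  0.        , 471.66054297, 191.26029071],
       [  0.        ,   0.        ,   1.        ]]), 'world_from_camera': array([[ 9.82064567e-01,  1.08841820e-01, -1.53956633e-01,
         3.63351716e+02],
       [-1.88067956e-01,  5.07440658e-01, -8.40912851e-01,
        -8.01554716e+02],
       [-1.34026303e-02,  8.54785024e-01,  5.18809149e-01,
         6.19801828e+02],
       [ 0.00000000e+00,  0.00000000e+00,  0.00000000e+00,
         1.00000000e+00]])}
top {'intrinsics': array([[385.63631267,   0.        , 327.6914835 ],
       [  0.        , 385.63631267, 205.85444459],
       [  0.        ,   0.        ,   1.        ]]), 'world_from_camera': array([[-1.11612192e-02,  9.87512136e-01, -1.57147089e-01,
         3.59379971e+02],
       [-9.99682866e-01, -1.45676304e-02, -2.05414702e-02,
         6.71270979e+01],
       [-2.25742118e-02,  1.56867985e-01,  9.87361555e-01,
         9.68777349e+02],
       [ 0.00000000e+00,  0.00000000e+00,  0.00000000e+00,
         1.00000000e+00]])}
{'clock': 0.1, 'qpos': array([-1.38761285e+00,  2.59137277e-01,  2.08195565e-02,  1.33368328e+00,
        2.63888101e-05,  1.41822902e+00]), 'joint_vel': array([-0.00170133, -0.00348811,  0.00305315, -0.00112592,  0.00046108,
        0.0006676 ]), 'tau': array([ 6.19949133e-03, -5.56694448e+01,  3.45071161e+01,  1.15966800e-02,
       -1.22649276e-04, -1.89984519e-06]), 'ee_pos': array([ 181.18809357, -519.041854  ,  238.71873569]), 'orientation': array([-2.56068911e+00,  1.81853950e+00,  1.32916614e-03]), 'ft_force': array([-0.33147614, -0.04194487, -0.42325584]), 'wrist_torque': array([-0.00154321,  0.0184948 , -0.00160087]), 'opening': 0.9978737770357802}
```

View pics/side0.png

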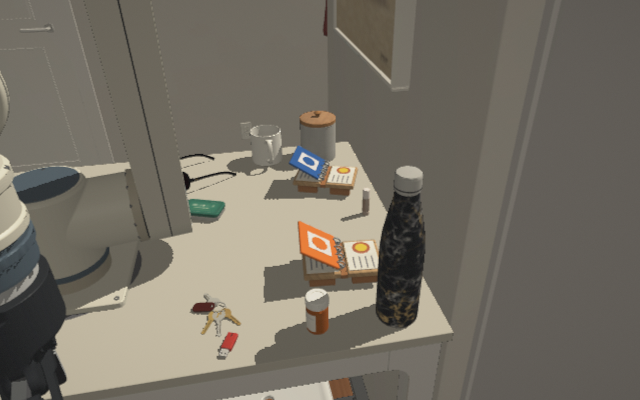

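View pics/top0.png

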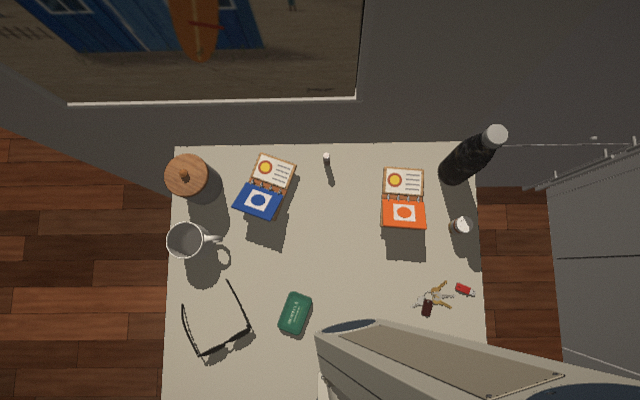

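The side view shows the orange leaf ajar at about (318,244), with the blue leaf at (308,162). In the top view the orange leaf is at (404,214), the pill bottle at (460,226) and the flask at (485,145). Next I'll measure the corners.

```bash
cat > h.py <<'E'
import numpy as np, cv2
from bench import *
def ray(n,uv):
    p=camera_params(n);K=p["intrinsics"];T=p["world_from_camera"]
    u,v=uv; d=np.array([(u-K[0,2])/K[0,0],-(v-K[1,2])/K[1,1],-1.0])
    return T[:3,3],T[:3,:3]@d
def onz(n,uv,z):
    o,d=ray(n,uv); return o+d*(z-o[2])/d[2]
def tri(a,b):
    o1,d1=ray("side",a);o2,d2=ray("top",b)
    A=np.stack([d1,-d2],1);t=np.linalg.lstsq(A,o2-o1,rcond=None)[0]
    p,q=o1+d1*t[0],o2+d2*t[1]
    return (p+q)/2,np.linalg.norm(p-q)
def proj(n,P):
    p=camera_params(n);K=p["intrinsics"];T=np.linalg.inv(p["world_from_camera"])
    c=T[:3,:3]@np.array(P)+T[:3,3]
    return K[0,0]*c[0]/-c[2]+K[0,2],K[1,1]*-c[1]/-c[2]+K[1,2]
def crop(n,im,x0,y0,w,h,s,f):
    c=cv2.resize(im[y0:y0+h,x0:x0+w],None,fx=s,fy=s,interpolation=cv2.INTER_CUBIC)
    cv2.imwrite(f,c[:,:,::-1])
E
python3 - <<'E'
from h import *
s=cv2.imread("pics/side0.png")[:,:,::-1];t=cv2.imread("pics/top0.png")[:,:,::-1]
crop("side",s,280,205,120,90,6,"pics/s1.png");crop("top",t,365,150,120,90,6,"pics/t1.png")
for n,im,box in(("side",s,(280,205,120,90)),("top",t,(365,180,80,60))):
    hsv=cv2.cvtColor(np.ascontiguousarray(im),cv2.COLOR_RGB2HSV)
    m=cv2.inRange(hsv,(3,190,140),(14,255,255));k=np.zeros_like(m);x,y,w,h=box;k[y:y+h,x:x+w]=m[y:y+h,x:x+w]
    c=max(cv2.findContours(k,cv2.RETR_EXTERNAL,cv2.CHAIN_APPROX_NONE)[0],key=cv2.contourArea)
    print(n,cv2.contourArea(c),cv2.approxPolyDP(cv2.convexHull(c),3,True)[:,0].tolist())
E
```

```text
side 962.0 [[299, 222], [331, 236], [338, 267], [301, 251]]
top 1021.5 [[383, 200], [422, 202], [425, 228], [383, 224]]
```

View pics/s1.png

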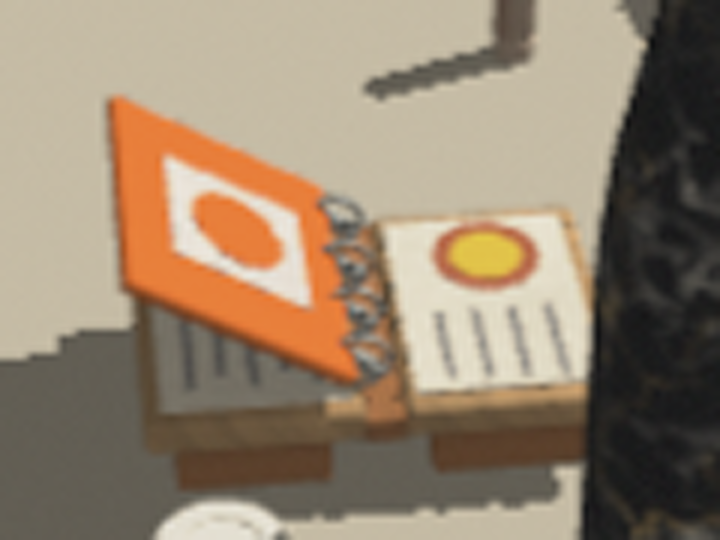

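View pics/t1.png

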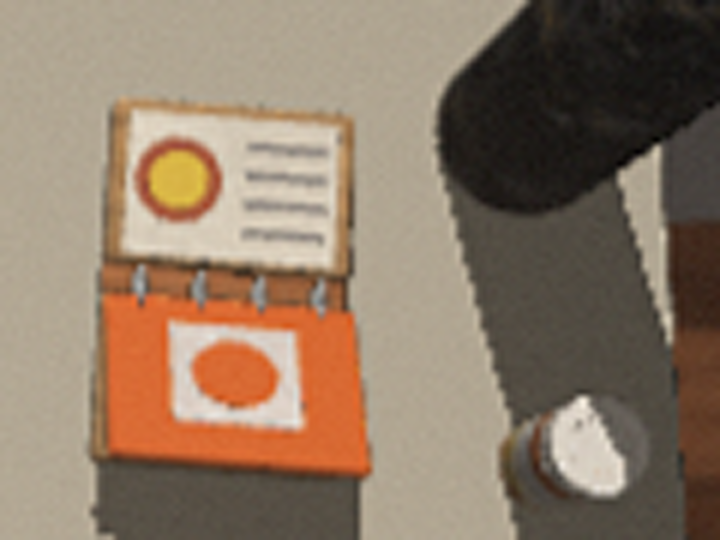

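```bash
python3 - <<'E'
from h import *
np.set_printoptions(precision=1,suppress=True)
P=lambda x,y,ox,oy:(x/6+ox-.4,y/6+oy-.4)
S=lambda x,y:P(x,y,280,205); T=lambda x,y:P(x,y,365,150)
for n,a,b in(("FL",S(115,98),T(107,457)),("FR",S(125,287),T(368,472)),("HL",S(325,190),T(108,295)),("HR",S(352,380),T(352,312))):
    print(n,*tri(a,b))
for n,uv in(("farL",T(117,100)),("farR",T(352,118)),("nearL",T(95,457)),("tabL",T(107,290))): print(n,onz("top",uv,36))
print("side nearR",onz("side",S(150,445),36), "farL",onz("side",S(568,210),36),"nearR top",onz("side",S(152,425),36))
for nm,uv in(("pillcap",(461.5,224.5)),): print(nm,onz("top",uv,72))
print("flask top",onz("top",(497,134),288))
print("balm",onz("top",(326,156),68))
E
```

```text
FL [451.5 -39.3  87.6] 0.322741047743708
FR [ 442.3 -137.8   87.8] 4.446875795658183
HL [521.  -46.9  45.2] 1.6591720628744875
HR [ 510.7 -144.4   45.5] 5.092063460116477
farL [605.3 -54.6  36. ]
farR [ 596.  -150.9   36. ]
nearL [457.1 -40.7  36. ]
tabL [525.5 -47.8  36. ]
side nearR [ 443.9 -150.8   36. ] farL [601.  -63.1  36. ] nearR top [ 445.8 -141.9   36. ]
pillcap [ 453.8 -224.1   72. ]
flask top [ 595.8 -229.   288. ]
balm [624.7  88.6  68. ]
```

```bash
cat >> h.py <<'E'
from scipy.spatial.transform import Rotation as R
YAW=-0.107; EX=np.array([np.cos(YAW),np.sin(YAW),0]); EY=np.array([-np.sin(YAW),np.cos(YAW),0]); SP=np.array([525.5,-96,40.])
def pose(s,h,phi_deg,lat=0,sgn=1):
    """tip at stand coords (s along x, h above hinge line height 40, lat along y); phi below horizontal"""
    f=np.deg2rad(phi_deg); z=np.cos(f)*EX-np.array([0,0,np.sin(f)]); x=sgn*EY; y=np.cross(z,x)
    tip=SP+s*EX+lat*EY+np.array([0,0,h])
    return R.from_matrix(np.stack([x,y,z],1)), tip-8*z
def cmd(base,target):
    (R0,p0),(R1,p1)=base,target
    return R0.inv().apply(p1-p0)/10, np.rad2deg((R0.inv()*R1).as_rotvec())
def cur():
    s=sense(); return R.from_rotvec(s["orientation"]),s["ee_pos"]
def show(): 
    Rc,p=cur(); z=Rc.as_matrix()[:,2]; tip=p+8*z; d=tip-SP
    print("tip s,lat,h",np.round([d@EX,d@EY,d[2]],1),"phi",np.round(np.rad2deg(np.arcsin(-z[2])),1),"zdir",z.round(3),"F",sense()["ft_force"].round(1))
E
python3 - <<'E'
from h import *
np.set_printoptions(precision=2,suppress=True)
show(); print(cur()[0].as_matrix())
for sg in(1,-1):
    print(sg,*cmd(cur(),pose(-150,110,45,0,sg)))
E
```

```text
tip s,lat,h [-297.2 -457.4  190.7] phi 89.9 zdir [-0.  0. -1.] F [-0.3 -0.  -0.4]
[[ 0.33 -0.94 -0.  ]
 [-0.94 -0.33  0.  ]
 [-0.   -0.   -1.  ]]
1 [-35.26 -32.38   8.35] [ -13.53   59.72 -144.15]
-1 [-35.26 -32.38   8.35] [44.25 10.02 24.01]
```

Call:
step_arm(increments=[{"jaw": 4, "offset": [-1.8, -1.6, 0], "dr": [2, 0.5, 1]}, {"jaw": 0, "offset": [-5, -4.5, 0.5], "dr": [6, 1.5, 3.5]}, {"jaw": 0, "offset": [-8.5, -8, 1], "dr": [11, 2.5, 6]}, {"jaw": 0, "offset": [-12, -11, 2], "dr": [15, 3.5, 8]}, {"jaw": 0, "offset": [-15.5, -14, 3], "dr": [19, 4.5, 10.5]}, {"jaw": 0, "offset": [-19, -17.5, 4], "dr": [24, 5.5, 13]}, {"jaw": 0, "offset": [-22.5, -20.5, 5], "dr": [28, 6.5, 15.5]}, {"jaw": 0, "offset": [-26, -24, 6], "dr": [33, 7.5, 18]}, {"jaw": 0, "offset": [-29.5, -27, 7], "dr": [37, 8.5, 20]}, {"jaw": 0, "offset": [-32.5, -30, 8], "dr": [41, 9.5, 22]}, {"jaw": 0, "offset": [-34.5, -31.7, 8.4], "dr": [43.5, 10, 23.5]}, {"jaw": 0, "offset": [-35.3, -32.4, 8.4], "dr": [44.25, 10, 24]}], newtons=60)

```text
clock: 1.3
ee_pos: [373.9, -81.3, 169.2]
orientation: [-1.683, 1.864, -0.767]
ft_force: [0.7, -0.2, -0.9]
opening: 0.0
```

```bash
python3 - <<'E'
from h import *
np.set_printoptions(precision=2,suppress=True)
show(); print(sense()["clock"],sense()["opening"],sense()["qpos"])
for n in ("side","top"):
    im=read_camera(n); cv2.imwrite(f"pics/{n}2.png",im[:,:,::-1])
s=cv2.imread("pics/side2.png");t=cv2.imread("pics/top2.png")
cv2.imwrite("pics/c2.png",np.vstack([cv2.resize(s[150:300,180:440],None,fx=2,fy=2),cv2.resize(t[130:280,280:540],None,fx=2,fy=2)]))
E
```

```text
tip s,lat,h [-146.6   -1.5  123.5] phi 45.3 zdir [ 0.7  -0.07 -0.71] F [ 0.7 -0.2 -0.9]
1.3 0.00019541645720288396 [-0.81 -0.42 -1.04  0.31  0.47  2.6 ]
```

View pics/c2.png

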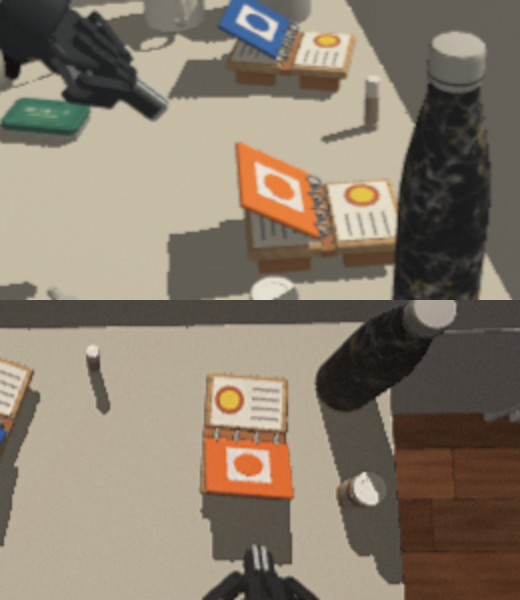

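The fingers are shut and leaning forward, about 65 mm short of the orange leaf's free edge. The scene is undisturbed. Joint 3 sat at its fold limit, so I'll use a steeper 55° lean.

```bash
python3 - <<'E'
from h import *
np.set_printoptions(precision=2,suppress=True)
show();print(sense()["qpos"])
for t in((-130,75,55),(-127,25,55),(-84,15,55)): print(t,*cmd(cur(),pose(*t,0,-1)))
E
```

```text
tip s,lat,h [-147.8   -1.1  121.7] phi 45.5 zdir [ 0.7  -0.07 -0.71] F [ 0.1 -0.8  0.1]
[-0.81 -0.42 -1.04  0.31  0.48  2.59]
(-130, 75, 55) [-0.09  1.88  4.59] [-9.48  0.29  0.25]
(-127, 25, 55) [-0.09  5.17  8.37] [-9.48  0.29  0.25]
(-84, 15, 55) [-0.06  2.8  12.09] [-9.48  0.29  0.25]
```

Call:
step_arm(increments=[{"jaw": 0, "offset": [0, 0.7, 1.5], "dr": [-4, 0.1, 0.1]}, {"jaw": 0, "offset": [0, 1.5, 3.5], "dr": [-8, 0.3, 0.2]}, {"jaw": 0, "offset": [0, 1.9, 4.6], "dr": [-9.5, 0.3, 0.3]}, {"jaw": 0, "offset": [0, 3.5, 6.4], "dr": [-9.5, 0.3, 0.3]}, {"jaw": 0, "offset": [0, 4.8, 7.8], "dr": [-9.5, 0.3, 0.3]}, {"jaw": 0, "offset": [0, 4.8, 7.8], "dr": [-9.5, 0.3, 0.3]}])

```text
clock: 2.0
ee_pos: [399.9, -88.5, 88.7]
orientation: [-1.786, 1.996, -0.603]
ft_force: [-0.6, -0.2, -0.2]
opening: -0.001
```

```bash
python3 - <<'E'
from h import *
np.set_printoptions(precision=2,suppress=True)
show();print(sense()["qpos"])
for t in((-84,15,55),): print(t,*cmd(cur(),pose(*t,0,-1)))
E
```

```text
tip s,lat,h [-121.2   -5.9   42. ] phi 56.1 zdir [ 0.56 -0.06 -0.83] F [-0.6 -0.2 -0.2]
[-0.63 -0.15 -1.04  0.16  0.29  2.7 ]
(-84, 15, 55) [-0.58 -1.56  4.32] [ 1.09  0.2  -0.29]
```

Call:
step_arm(increments=[{"jaw": 0, "offset": [-0.1, -0.3, 0.9], "dr": [0.3, 0, 0]}, {"jaw": 0, "offset": [-0.2, -0.6, 1.8], "dr": [0.5, 0, 0]}, {"jaw": 0, "offset": [-0.4, -1, 2.8], "dr": [0.8, 0.1, -0.2]}, {"jaw": 0, "offset": [-0.5, -1.3, 3.7], "dr": [1, 0.2, -0.3]}, {"jaw": 0, "offset": [-0.6, -1.5, 4.3], "dr": [1, 0.2, -0.3]}, {"jaw": 0, "offset": [-0.6, -1.5, 4.3], "dr": [1, 0.2, -0.3]}])

```text
clock: 2.6
ee_pos: [440.6, -87.3, 67.2]
orientation: [-1.785, 1.985, -0.62]
ft_force: [1.2, -0.7, -0.2]
opening: -0.001
```

```bash
python3 - <<'E'
from h import *
np.set_printoptions(precision=2,suppress=True)
show();print(sense()["qpos"],sense()["clock"])
s=read_camera("side");t=read_camera("top")
cv2.imwrite("pics/c3.png",np.vstack([cv2.resize(s[190:290,200:400],None,fx=3,fy=3),cv2.resize(t[140:240,320:520],None,fx=3,fy=3)])[:,:,::-1])
show()
E
```

```text
tip s,lat,h [-80.8  -0.4  20.7] phi 55.3 zdir [ 0.57 -0.06 -0.82] F [ 1.2 -0.7 -0.2]
[-0.54 -0.03 -1.04 -0.    0.24  2.78] 2.6
tip s,lat,h [-81.   -0.3  21. ] phi 55.3 zdir [ 0.57 -0.06 -0.82] F [ 0.3  0.3 -0.4]
```

View pics/c3.png

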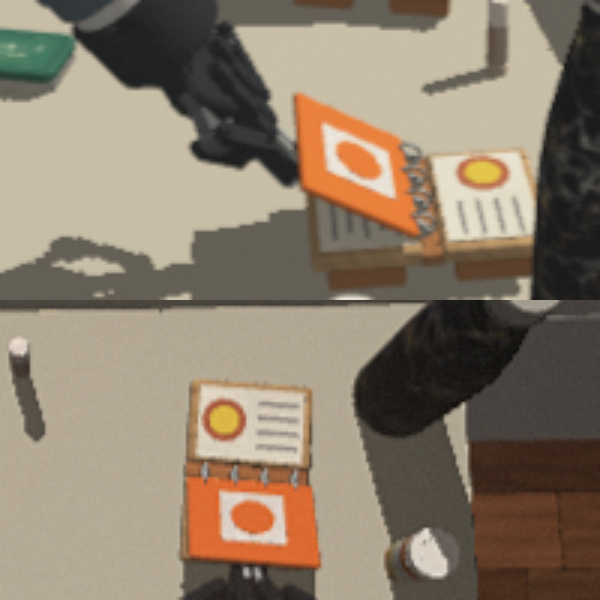

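The fingertips are now under the middle of the orange leaf's free edge, with the contact near (296,170) in the crop, and almost touching. Now I'll work out the arc.

```bash
cat >> h.py <<'E'
def tipfor(thd,phd=55,r=78,over=2,t=18):
    th,f=np.deg2rad(thd),np.deg2rad(phd)
    m=np.array([np.sin(th),np.cos(th)]);a=np.array([-np.cos(th),np.sin(th)])
    n=np.array([np.sin(f),np.cos(f)]);u=np.array([np.cos(f),-np.sin(f)])
    if th<f: 
        return 95*a-3*m+t*u-11*n+over*n
    return r*a-(3+11*abs(np.cos(th-f)))*m+over*m
def arc(ths,ph=None,**k):
    b=cur()
    for i,x in enumerate(ths):
        p=55 if ph is None else ph[i]
        s,h=tipfor(x,p,**k); o,d=cmd(b,pose(s,h,p,0,-1)); print(x,p,"tip",round(s,1),round(h,1),"off",o.round(2),"dr",d.round(1))
E
python3 - <<'E'
from h import *
show();arc([32,35,38,41,44,47,50,53,56,59,62,65])
E
```

```text
tip s,lat,h [-81.   -0.3  21. ] phi 55.3 zdir [ 0.566 -0.06  -0.822] F [ 0.3  0.3 -0.4]
32 55 tip -79.2 27.9 off [-0.03 -0.54 -0.46] dr [0.3 0.  0. ]
35 55 tip -76.6 32.1 off [-0.03 -0.99 -0.66] dr [0.3 0.  0. ]
38 55 tip -73.8 36.2 off [-0.03 -1.46 -0.83] dr [0.3 0.  0. ]
41 55 tip -70.7 40.2 off [-0.03 -1.93 -0.98] dr [0.3 0.  0. ]
44 55 tip -67.5 43.9 off [-0.03 -2.42 -1.11] dr [0.3 0.  0. ]
47 55 tip -64.0 47.5 off [-0.03 -2.9  -1.21] dr [0.3 0.  0. ]
50 55 tip -60.4 50.9 off [-0.03 -3.39 -1.28] dr [0.3 0.  0. ]
53 55 tip -56.6 54.2 off [-0.03 -3.89 -1.33] dr [0.3 0.  0. ]
56 55 tip -53.6 58.0 off [-0.03 -4.36 -1.47] dr [0.3 0.  0. ]
59 55 tip -50.4 60.7 off [-0.03 -4.77 -1.52] dr [0.3 0.  0. ]
62 55 tip -47.1 63.3 off [-0.03 -5.19 -1.54] dr [0.3 0.  0. ]
65 55 tip -43.7 65.7 off [-0.03 -5.61 -1.54] dr [0.3 0.  0. ]
```

Call:
step_arm(increments=[{"jaw": 0, "offset": [0, -0.3, -0.2], "dr": [0.3, 0, 0]}, {"jaw": 0, "offset": [0, -0.7, -0.5], "dr": [0.3, 0, 0]}, {"jaw": 0, "offset": [0, -1.2, -0.7], "dr": [0.3, 0, 0]}, {"jaw": 0, "offset": [0, -1.6, -0.9], "dr": [0.3, 0, 0]}, {"jaw": 0, "offset": [0, -2.1, -1.05], "dr": [0.3, 0, 0]}, {"jaw": 0, "offset": [0, -2.6, -1.15], "dr": [0.3, 0, 0]}, {"jaw": 0, "offset": [0, -3.1, -1.25], "dr": [0.3, 0, 0]}, {"jaw": 0, "offset": [0, -3.6, -1.3], "dr": [0.3, 0, 0]}, {"jaw": 0, "offset": [0, -3.6, -1.3], "dr": [0.3, 0, 0]}])

```text
clock: 3.6
ee_pos: [463.8, -89.7, 99.7]
orientation: [-1.781, 1.979, -0.627]
ft_force: [-0.2, 0.2, -0.5]
opening: -0.0
```

```bash
python3 - <<'E'
from h import *
np.set_printoptions(precision=2,suppress=True)
show();print(sense()["qpos"],sense()["clock"])
s=read_camera("side");t=read_camera("top")
cv2.imwrite("pics/c4.png",np.vstack([cv2.resize(s[190:290,200:400],None,fx=3,fy=3),cv2.resize(t[140:240,320:520],None,fx=3,fy=3)])[:,:,::-1])
show();arc([53,57,61,65,69,73,77,81,85,89,93])
E
```

```text
tip s,lat,h [-57.4  -0.3  53.2] phi 54.9 zdir [ 0.57 -0.06 -0.82] F [-0.2  0.2 -0.5]
[-0.51 -0.05 -0.95  0.1   0.23  2.8 ] 3.6
tip s,lat,h [-57.9  -0.3  52.8] phi 54.9 zdir [ 0.57 -0.06 -0.82] F [0.1 0.1 0.5]
53 55 tip -56.6 54.2 off [-0.03 -0.18 -0.04] dr [-0.1  0.   0.1]
57 55 tip -52.5 58.9 off [-0.03 -0.79 -0.2 ] dr [-0.1  0.   0.1]
61 55 tip -48.3 62.4 off [-0.03 -1.34 -0.24] dr [-0.1  0.   0.1]
65 55 tip -43.7 65.7 off [-0.03 -1.9  -0.24] dr [-0.1  0.   0.1]
69 55 tip -38.9 68.6 off [-0.02 -2.47 -0.21] dr [-0.1  0.   0.1]
73 55 tip -33.8 71.2 off [-0.02 -3.03 -0.13] dr [-0.1  0.   0.1]
77 55 tip -28.5 73.5 off [-0.02 -3.6  -0.  ] dr [-0.1  0.   0.1]
81 55 tip -23.0 75.3 off [-0.02 -4.15  0.16] dr [-0.1  0.   0.1]
85 55 tip -17.3 76.8 off [-0.02 -4.7   0.37] dr [-0.1  0.   0.1]
89 55 tip -11.5 77.8 off [-0.02 -5.24  0.62] dr [-0.1  0.   0.1]
93 55 tip -5.6 78.4 off [-0.02 -5.75  0.91] dr [-0.1  0.   0.1]
```

View pics/c4.png

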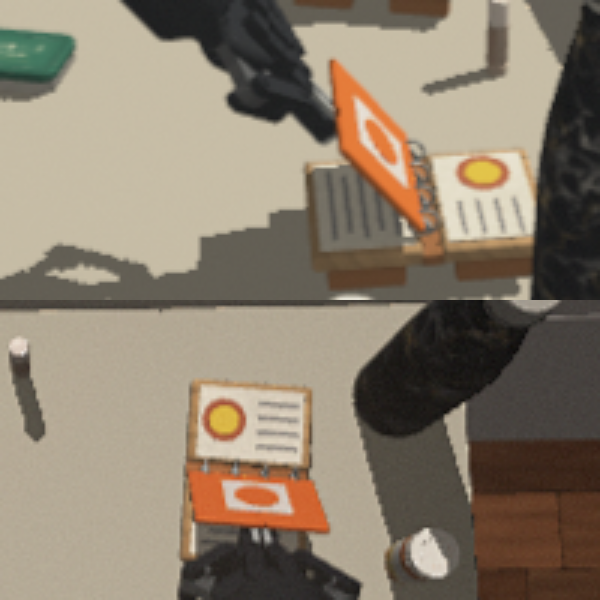

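The leaf now stands at about 53° and is following the fingertips. The stand's corners have not shifted. I'll continue the arc.

Call:
step_arm(increments=[{"jaw": 0, "offset": [0, -0.4, -0.1], "dr": [0, 0, 0]}, {"jaw": 0, "offset": [0, -0.8, -0.2], "dr": [0, 0, 0]}, {"jaw": 0, "offset": [0, -1.3, -0.25], "dr": [0, 0, 0]}, {"jaw": 0, "offset": [0, -1.9, -0.25], "dr": [0, 0, 0]}, {"jaw": 0, "offset": [0, -2.5, -0.2], "dr": [0, 0, 0]}, {"jaw": 0, "offset": [0, -3.0, -0.15], "dr": [0, 0, 0]}, {"jaw": 0, "offset": [0, -3.6, 0], "dr": [0, 0, 0]}, {"jaw": 0, "offset": [0, -4.2, 0.15], "dr": [0, 0, 0]}, {"jaw": 0, "offset": [0, -4.7, 0.35], "dr": [0, 0, 0]}, {"jaw": 0, "offset": [0, -5.2, 0.6], "dr": [0, 0, 0]}, {"jaw": 0, "offset": [0, -5.2, 0.6], "dr": [0, 0, 0]}])

```text
clock: 4.8
ee_pos: [509.7, -94.6, 124.4]
orientation: [-1.781, 1.979, -0.627]
ft_force: [0.5, -0.3, -0.0]
opening: 0.002
```

```bash
python3 - <<'E'
from h import *
np.set_printoptions(precision=2,suppress=True)
show();print(sense()["qpos"],sense()["clock"])
s=read_camera("side");t=read_camera("top")
cv2.imwrite("pics/c5.png",np.vstack([cv2.resize(s[190:290,200:400],None,fx=3,fy=3),cv2.resize(t[140:240,320:520],None,fx=3,fy=3)])[:,:,::-1])
show();arc(range(90,146,5))
E
```

```text
tip s,lat,h [-11.2  -0.2  77.8] phi 54.9 zdir [ 0.57 -0.06 -0.82] F [ 0.5 -0.3 -0. ]
[-0.46 -0.01 -0.82  0.18  0.2   2.85] 4.8
tip s,lat,h [-11.8  -0.2  77.7] phi 54.9 zdir [ 0.57 -0.06 -0.82] F [-0.  -0.   0.8]
90 55 tip -10.0 78.0 off [-0.02 -0.16  0.08] dr [-0.1  0.   0.1]
95 55 tip -2.6 78.5 off [-0.02 -0.8   0.46] dr [-0.1  0.   0.1]
100 55 tip 4.9 78.3 off [-0.02 -1.4   0.91] dr [-0.1  0.   0.1]
105 55 tip 12.4 77.4 off [-0.01 -1.96  1.42] dr [-0.1  0.   0.1]
110 55 tip 19.8 75.8 off [-0.01 -2.48  1.98] dr [-0.1  0.   0.1]
115 55 tip 27.1 73.4 off [-0.01 -2.93  2.59] dr [-0.1  0.   0.1]
120 55 tip 34.1 70.4 off [-0.01 -3.33  3.24] dr [-0.1  0.   0.1]
125 55 tip 40.8 66.6 off [-0.01 -3.67  3.94] dr [-0.1  0.   0.1]
130 55 tip 47.2 62.2 off [-0.01 -3.93  4.66] dr [-0.1  0.   0.1]
135 55 tip 53.1 57.2 off [-0.01 -4.13  5.41] dr [-0.1  0.   0.1]
140 55 tip 58.5 51.6 off [-0.01 -4.25  6.18] dr [-0.1  0.   0.1]
145 55 tip 63.3 45.6 off [-0.01 -4.29  6.95] dr [-0.1  0.   0.1]
```

View pics/c5.png

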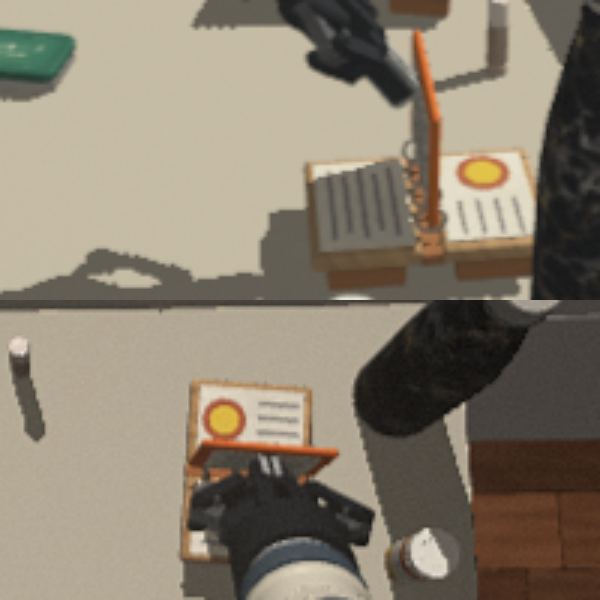

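The leaf is about vertical and the stand has not moved. I'll keep going, a little more slowly.

Call:
step_arm(increments=[{"jaw": 0, "offset": [0, -0.4, 0.2], "dr": [0, 0, 0]}, {"jaw": 0, "offset": [0, -0.8, 0.46], "dr": [0, 0, 0]}, {"jaw": 0, "offset": [0, -1.2, 0.75], "dr": [0, 0, 0]}, {"jaw": 0, "offset": [0, -1.6, 1.1], "dr": [0, 0, 0]}, {"jaw": 0, "offset": [0, -1.96, 1.42], "dr": [0, 0, 0]}, {"jaw": 0, "offset": [0, -2.3, 1.8], "dr": [0, 0, 0]}, {"jaw": 0, "offset": [0, -2.65, 2.2], "dr": [0, 0, 0]}, {"jaw": 0, "offset": [0, -2.93, 2.6], "dr": [0, 0, 0]}, {"jaw": 0, "offset": [0, -3.2, 3.0], "dr": [0, 0, 0]}, {"jaw": 0, "offset": [0, -3.45, 3.45], "dr": [0, 0, 0]}, {"jaw": 0, "offset": [0, -3.67, 3.95], "dr": [0, 0, 0]}, {"jaw": 0, "offset": [0, -3.67, 3.95], "dr": [0, 0, 0]}])

```text
clock: 6.1
ee_pos: [561.8, -100.0, 112.5]
orientation: [-1.781, 1.98, -0.626]
ft_force: [0.4, 0.2, -0.2]
opening: 0.001
```

```bash
python3 - <<'E'
from h import *
np.set_printoptions(precision=2,suppress=True)
show();print(sense()["qpos"],sense()["clock"])
s=read_camera("side");t=read_camera("top")
cv2.imwrite("pics/c6.png",np.vstack([cv2.resize(s[190:290,200:400],None,fx=3,fy=3),cv2.resize(t[140:240,320:520],None,fx=3,fy=3)])[:,:,::-1])
show();arc(range(125,181,5))
E
```

```text
tip s,lat,h [41.1 -0.1 65.9] phi 54.9 zdir [ 0.57 -0.06 -0.82] F [ 0.4  0.2 -0.2]
[-0.41  0.09 -0.75  0.14  0.17  2.89] 6.1
tip s,lat,h [40.8 -0.2 66.3] phi 54.9 zdir [ 0.57 -0.06 -0.82] F [-0.3  1.1  0.3]
125 55 tip 40.8 66.6 off [-0.02 -0.02 -0.03] dr [-0.1  0.   0.1]
130 55 tip 47.2 62.2 off [-0.02 -0.29  0.7 ] dr [-0.1  0.   0.1]
135 55 tip 53.1 57.2 off [-0.02 -0.48  1.45] dr [-0.1  0.   0.1]
140 55 tip 58.5 51.6 off [-0.01 -0.6   2.22] dr [-0.1  0.   0.1]
145 55 tip 63.3 45.6 off [-0.01 -0.65  2.99] dr [-0.1  0.   0.1]
150 55 tip 66.6 40.7 off [-0.01 -0.64  3.58] dr [-0.1  0.   0.1]
155 55 tip 69.5 35.6 off [-0.01 -0.58  4.16] dr [-0.1  0.   0.1]
160 55 tip 72.0 30.3 off [-0.01 -0.48  4.74] dr [-0.1  0.   0.1]
165 55 tip 74.1 24.8 off [-0.01 -0.34  5.31] dr [-0.1  0.   0.1]
170 55 tip 75.8 19.1 off [-0.01 -0.15  5.87] dr [-0.1  0.   0.1]
175 55 tip 77.1 13.3 off [-0.01  0.08  6.43] dr [-0.1  0.   0.1]
180 55 tip 78.0 7.3 off [-0.01  0.35  6.96] dr [-0.1  0.   0.1]
```

View pics/c6.png

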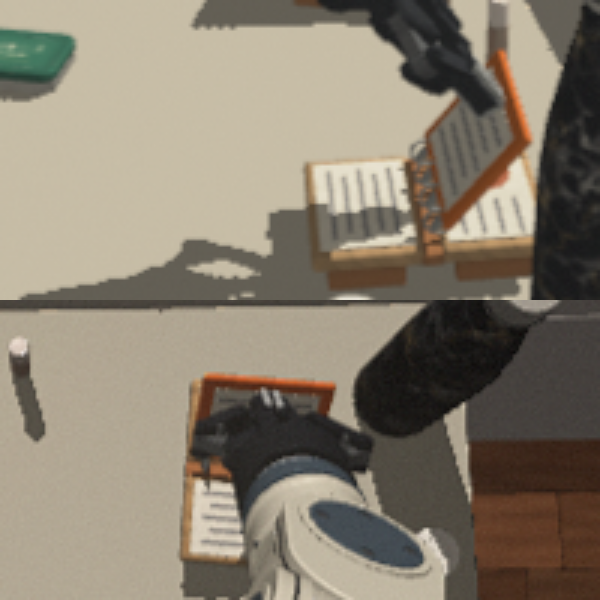

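The leaf is past vertical, at about 125–130°, and still resting on the fingertips. I'll go on down to about 170°.

Call:
step_arm(increments=[{"jaw": 0, "offset": [0, -0.2, 0.4], "dr": [0, 0, 0]}, {"jaw": 0, "offset": [0, -0.35, 0.9], "dr": [0, 0, 0]}, {"jaw": 0, "offset": [0, -0.48, 1.45], "dr": [0, 0, 0]}, {"jaw": 0, "offset": [0, -0.57, 2.0], "dr": [0, 0, 0]}, {"jaw": 0, "offset": [0, -0.63, 2.5], "dr": [0, 0, 0]}, {"jaw": 0, "offset": [0, -0.65, 3.0], "dr": [0, 0, 0]}, {"jaw": 0, "offset": [0, -0.64, 3.5], "dr": [0, 0, 0]}, {"jaw": 0, "offset": [0, -0.58, 4.0], "dr": [0, 0, 0]}, {"jaw": 0, "offset": [0, -0.5, 4.5], "dr": [0, 0, 0]}, {"jaw": 0, "offset": [0, -0.4, 5.0], "dr": [0, 0, 0]}, {"jaw": 0, "offset": [0, -0.3, 5.4], "dr": [0, 0, 0]}, {"jaw": 0, "offset": [0, -0.3, 5.4], "dr": [0, 0, 0]}])

```text
clock: 7.4
ee_pos: [594.6, -103.6, 69.7]
orientation: [-1.781, 1.981, -0.626]
ft_force: [-0.3, 0.3, 0.5]
opening: -0.001
```

```bash
python3 - <<'E'
from h import *
np.set_printoptions(precision=2,suppress=True)
show();print(sense()["qpos"],sense()["clock"])
s=read_camera("side");t=read_camera("top")
cv2.imwrite("pics/c7.png",np.vstack([cv2.resize(s[190:290,200:400],None,fx=3,fy=3),cv2.resize(t[140:240,320:520],None,fx=3,fy=3)])[:,:,::-1])
show();arc([165,170,175,180])
E
```

```text
tip s,lat,h [74.1 -0.1 23.2] phi 55.0 zdir [ 0.57 -0.06 -0.82] F [-0.3  0.3  0.5]
[-0.39  0.21 -0.75  0.01  0.16  2.91] 7.4
tip s,lat,h [74.1 -0.1 23.7] phi 54.9 zdir [ 0.57 -0.06 -0.82] F [0.1 0.5 0.1]
165 55 tip 74.1 24.8 off [-0.01 -0.07 -0.09] dr [-0.1  0.   0.1]
170 55 tip 75.8 19.1 off [-0.01  0.12  0.48] dr [-0.1  0.   0.1]
175 55 tip 77.1 13.3 off [-0.02  0.35  1.03] dr [-0.1  0.   0.1]
180 55 tip 78.0 7.3 off [-0.02  0.62  1.57] dr [-0.1  0.   0.1]
```

View pics/c7.png

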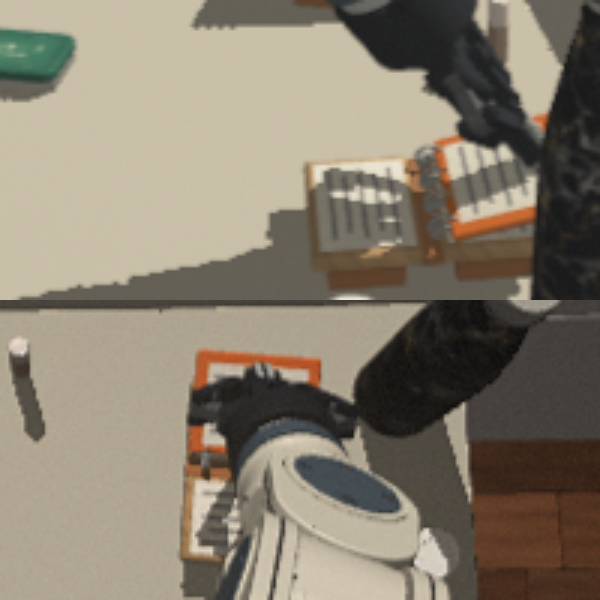

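```bash
python3 - <<'E'
from h import *
np.set_printoptions(precision=1,suppress=True)
for z in(100,130,160): print("knuckle",onz("top",(438.3,178.3),z))
print("flask left edge z0..",[onz("top",(438.5,175),z) for z in(0,40)])
print("flask top",onz("top",(497,134),288),"base from side",onz("side",(398,318),0))
E
```

```text
knuckle [ 557.9 -169.1  100. ]
knuckle [ 551. -161.  130.]
knuckle [ 544.2 -152.8  160. ]
flask left edge z0.. [array([ 589.4, -197.3,    0. ]), array([ 579.9, -186.4,   40. ])]
flask top [ 595.8 -229.   288. ] base from side [ 593.5 -244.1    0. ]
```

The leaf is near 165–170°. The knuckles clear the flask by about 40 mm. Now the gentle press.

Call:
step_arm(increments=[{"jaw": 0, "offset": [0, 0.05, 0.25], "dr": [0, 0, 0]}, {"jaw": 0, "offset": [0, 0.12, 0.5], "dr": [0, 0, 0]}, {"jaw": 0, "offset": [0, 0.22, 0.75], "dr": [0, 0, 0]}, {"jaw": 0, "offset": [0, 0.35, 1.0], "dr": [0, 0, 0]}, {"jaw": 0, "offset": [0, 0.45, 1.2], "dr": [0, 0, 0]}, {"jaw": 0, "offset": [0, 0.55, 1.4], "dr": [0, 0, 0]}, {"jaw": 0, "offset": [0, 0.55, 1.4], "dr": [0, 0, 0]}])

```text
clock: 8.2
ee_pos: [597.9, -103.8, 55.3]
orientation: [-1.781, 1.981, -0.626]
ft_force: [-0.3, -0.9, -0.2]
opening: 0.001
```

```bash
python3 - <<'E'
from h import *
show();print(sense()["clock"])
E
```

```text
tip s,lat,h [77.4 -0.1  8.7] phi 55.0 zdir [ 0.571 -0.061 -0.819] F [-0.3 -0.9 -0.2]
8.2
```

Call:
step_arm(increments=[{"jaw": 0, "offset": [0, 0.06, 0.08], "dr": [0, 0, 0]}, {"jaw": 0, "offset": [0, 0.12, 0.16], "dr": [0, 0, 0]}, {"jaw": 0, "offset": [0, 0.12, 0.16], "dr": [0, 0, 0]}])

```text
clock: 8.5
ee_pos: [598.1, -103.8, 54.0]
orientation: [-1.781, 1.98, -0.627]
ft_force: [-2.4, 1.2, 4.4]
opening: 0.001
```

```bash
python3 - <<'E'
from h import *
show();print(sense()["clock"])
E
```

```text
tip s,lat,h [77.7 -0.   7.4] phi 54.9 zdir [ 0.572 -0.061 -0.818] F [-2.4  1.2  4.4]
8.5
```

Call:
step_arm(increments=[{"jaw": 0, "offset": [0, 0.06, 0.08], "dr": [0, 0, 0]}, {"jaw": 0, "offset": [0, 0.06, 0.08], "dr": [0, 0, 0]}])

```text
clock: 8.7
ee_pos: [598.3, -103.9, 53.6]
orientation: [-1.78, 1.979, -0.628]
ft_force: [-7.3, 0.8, 11.4]
opening: -0.0
```

```bash
python3 - <<'E'
from h import *
show();print(sense()["clock"])
s=read_camera("side");t=read_camera("top")
cv2.imwrite("pics/c8.png",np.vstack([cv2.resize(s[190:290,200:400],None,fx=3,fy=3),cv2.resize(t[140:240,320:520],None,fx=3,fy=3)])[:,:,::-1])
show()
E
```

```text
tip s,lat,h [77.8 -0.1  7.1] phi 54.8 zdir [ 0.573 -0.061 -0.817] F [-7.3  0.8 11.4]
8.7
tip s,lat,h [77.8 -0.1  7.1] phi 54.8 zdir [ 0.573 -0.061 -0.817] F [-6.3  0.8 11.9]
```

View pics/c8.png

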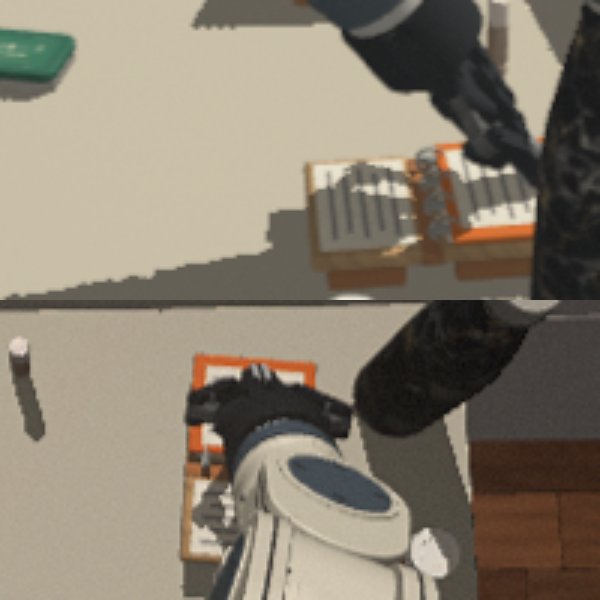

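The leaf looks flat on the far board. The reaction stiffened to 12 N, so the stop has been reached. I'll lift off straight up, then retreat.

Call:
step_arm(increments=[{"jaw": 0, "offset": [0, -0.12, -0.16], "dr": [0, 0, 0]}, {"jaw": 0, "offset": [0, -0.6, -0.9], "dr": [0, 0, 0]}, {"jaw": 0, "offset": [0, -1.5, -2.2], "dr": [0, 0, 0]}, {"jaw": 0, "offset": [0, -2.6, -4.5], "dr": [0, 0, 0]}, {"jaw": 0, "offset": [0, -3.6, -7.5], "dr": [0, 0, 0]}, {"jaw": 0, "offset": [0, -4, -11], "dr": [0, 0, 0]}, {"jaw": 0, "offset": [0, -4, -14.5], "dr": [0, 0, 0]}, {"jaw": 0, "offset": [0, -3.5, -18], "dr": [0, 0, 0]}, {"jaw": 0, "offset": [0, -2.5, -21], "dr": [0, 0, 0]}, {"jaw": 0, "offset": [0, -1.5, -24], "dr": [0, 0, 0]}, {"jaw": 0, "offset": [0, -1, -25], "dr": [0, 0, 0]}, {"jaw": 0, "offset": [0, -1, -25], "dr": [0, 0, 0]}])

```text
clock: 10.0
ee_pos: [462.7, -89.6, 264.3]
orientation: [-1.78, 1.98, -0.63]
ft_force: [-0.1, -0.0, -0.1]
opening: -0.002
```

```bash
python3 - <<'E'
from h import *
show();print(sense()["clock"])
s=read_camera("side");t=read_camera("top")
cv2.imwrite("pics/side9.png",s[:,:,::-1]);cv2.imwrite("pics/top9.png",t[:,:,::-1])
cv2.imwrite("pics/c9.png",np.vstack([cv2.resize(s[190:290,230:430],None,fx=3,fy=3),cv2.resize(t[140:240,320:520],None,fx=3,fy=3)])[:,:,::-1])
E
```

```text
tip s,lat,h [-58.5  -0.3 217.8] phi 54.8 zdir [ 0.573 -0.063 -0.817] F [-0.1 -0.  -0.1]
10.0
```

View pics/c9.png

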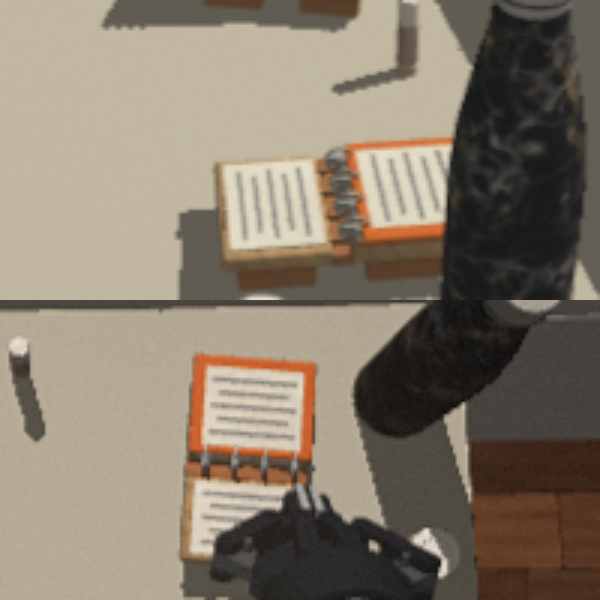

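View pics/top9.png

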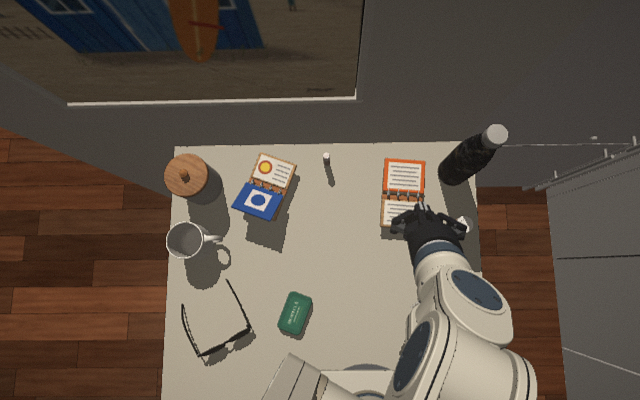

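View pics/side9.png

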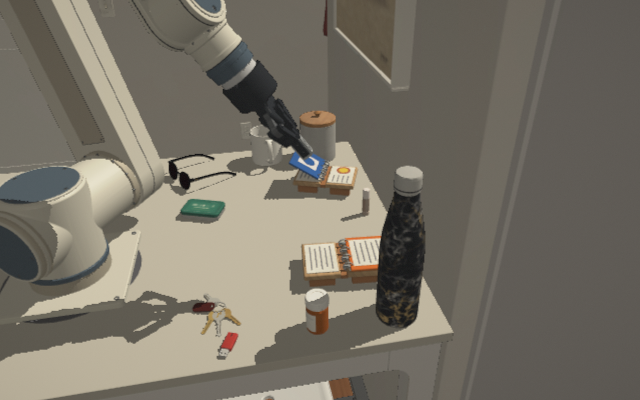

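The leaf lies open on the far board with its paper face up. The side view shows its lower edge at crop (360,240)–(445,231), parallel to the board. Blue leaf, flask, pill bottle and lip balm look unchanged. Next, a numeric check of flatness and stand shift.

```bash
python3 - <<'E'
from h import *
np.set_printoptions(precision=1,suppress=True)
b=cv2.imread("pics/side0.png");a=cv2.imread("pics/side9.png");tb=cv2.imread("pics/top0.png");ta=cv2.imread("pics/top9.png")
def big(im,x,y,w,h): return cv2.resize(im[y:y+h,x:x+w],None,fx=6,fy=6,interpolation=cv2.INTER_CUBIC)
cv2.imwrite("pics/cmp.png",np.vstack([big(b,295,225,100,50),big(a,295,225,100,50)]))
for th in (180,175,170,165):
    t=np.deg2rad(th)
    q=[proj(c,SP+(-95*np.cos(t))*EX+l*EY+[0,0,95*np.sin(t)+0]) for c in("top","side") for l in(50,-50)]
    print(th,np.array(q).round(1).tolist())
print("meas top corners",(194/3+320,55/3+140),(316/3+320,63/3+140))
# stand/other shifts by phase correlation on patches
g=lambda im,x,y,w,h:np.float32(cv2.cvtColor(im[y:y+h,x:x+w],cv2.COLOR_BGR2GRAY))
for n,B,A,r in(("blue top",tb,ta,(228,150,72,72)),("balm",tb,ta,(318,148,16,20)),("flask side",b,a,(375,165,55,165)),("pill side",b,a,(302,285,30,50)),("stand front feet side",b,a,(302,262,72,24)),("stand near-left edge top",tb,ta,(374,205,10,24))):
    print(n,np.round(cv2.phaseCorrelate(g(B,*r),g(A,*r),cv2.createHanningWindow(r[2:],cv2.CV_32F)),2))
E
```

```text
180 [[384.8, 158.0], [425.3, 161.5], [384.9, 234.6], [395.2, 266.4]]
175 [[385.2, 157.2], [426.0, 160.7], [384.9, 231.4], [395.3, 263.0]]
170 [[385.6, 156.7], [426.8, 160.2], [384.6, 228.1], [395.0, 259.6]]
165 [[385.9, 156.4], [427.5, 160.0], [384.0, 224.9], [394.3, 256.2]]
meas top corners (384.6666666666667, 158.33333333333334) (425.3333333333333, 161.0)Traceback (most recent call last):
  File "<stdin>", line 14, in <module>
    return _wrapfunc(a, 'round', decimals=decimals, out=out)
    return _wrapit(obj, method, *args, **kwds)
    conv = _array_converter(obj)
ValueError: setting an array element with a sequence. The requested array has an inhomogeneous shape after 1 dimensions. The detected shape was (2,) + inhomogeneous part.
```

View pics/cmp.png

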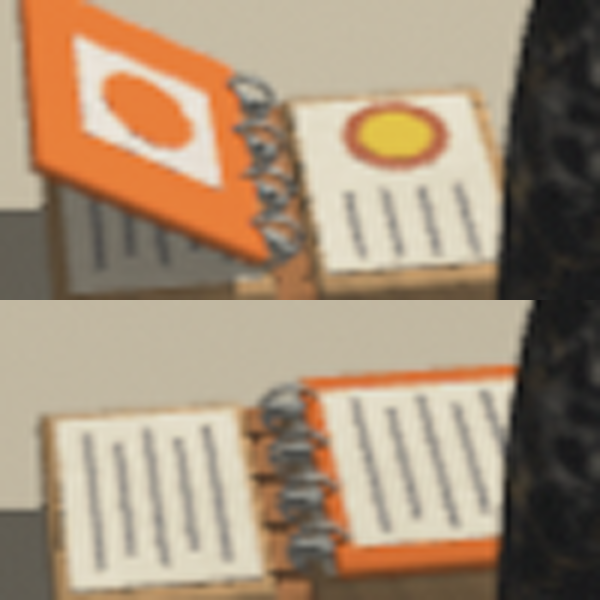

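```bash
python3 - <<'E'
from h import *
b=cv2.imread("pics/side0.png");a=cv2.imread("pics/side9.png");tb=cv2.imread("pics/top0.png");ta=cv2.imread("pics/top9.png")
g=lambda im,x,y,w,h:np.float32(cv2.cvtColor(im[y:y+h,x:x+w],cv2.COLOR_BGR2GRAY))
for n,B,A,r in(("blue top",tb,ta,(228,150,72,72)),("balm",tb,ta,(318,148,16,20)),("flask side",b,a,(375,165,55,165)),("pill side",b,a,(302,285,30,50)),("canister",tb,ta,(160,150,55,55)),("stand feet side",b,a,(302,270,72,16)),("spine wood top",tb,ta,(378,193,14,10)),("near board left edge top",tb,ta,(374,205,10,24))):
    s,q=cv2.phaseCorrelate(g(B,*r),g(A,*r),cv2.createHanningWindow(r[2:],cv2.CV_32F)); d=np.abs(g(B,*r)-g(A,*r))
    print(n,np.round(s,2),round(q,2),"meandiff",d.mean().round(1))
for th in(180,176): 
    t=np.deg2rad(th); print(th,[np.round(proj("side",SP+(-k*np.cos(t)-3*np.sin(t)*0)*EX+50*EY+[0,0,k*np.sin(t)+3]),1) for k in(12,85)])
E
```

```text
blue top [-0.02 -0.02] 0.98 meandiff 2.6
balm [0.08 0.03] 0.97 meandiff 2.6
flask side [ 0.02 -0.03] 1.0 meandiff 2.5
pill side [ 0.01 -0.04] 0.95 meandiff 3.0
canister [ 0.03 -0.02] 1.0 meandiff 2.5
stand feet side [ 0.37 -0.61] 0.76 meandiff 18.1
spine wood top [7.12 2.94] 0.41 meandiff 24.3
near board left edge top [0.06 0.14] 1.03 meandiff 7.1
180 [array([344.7, 235.9]), array([380.1, 233.7])]
176 [array([344.7, 235.6]), array([380.2, 231.4])]
```

```bash
python3 -c "
from bench import *
print(sense()['ft_force'],sense()['clock']); print(job_done())"
```

```text
[-0.46452908  0.43406489 -1.25360634] 10.1
the job is handed in; nothing more can be done
None
```

The orange recipe book is open: its cover leaf lies flat on the far board, and I handed the job in at 10.1 s of the 38 s allowed. I pushed the leaf up from under its free edge with the gripper shut. I then carried it slowly over the spine, pressed it down with about 12 N until it met the stop, and backed the arm clear.

**Last checks:**
- **Leaf:** its edge slope in the side view fits 180° to within about 1°. Its far corners in the top view are within 0.5 px of where a flat leaf should be.
- **Stand:** the clean check, the near board's left edge in the top view, moved about 0.1 px. Two other stand patches disagreed (0.7 px at the feet and 7 px at the spine), but their matches were poor. I put that down to changed shadows and the leaf no longer covering the spine.
- **Everything else:** the blue book, lip balm, flask, pill bottle and canister shifted less than 0.1 px. The mug looked the same, but I did not measure it.

While pressing, the fingertips also pushed about 6–7 N sideways on the stand. During the approach, joint 3 sat at its fold limit, so I used a steeper finger lean (55° below horizontal instead of 45°).

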